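# Raise the fume hood's sash to its pointer and set the brake

## Robot

A 6-joint arm with a two-finger parallel gripper is mounted at the origin on a cart in front of the work surface, level with it; the furniture and walls round the work are solid. World frame = base frame: x ahead of the robot, y to its left, z up, the work surface at z = 0. Lengths are in m, angles in rad, forces in N, time in s.
With the tool pointing down it reaches from about 0.35 to 0.975 m from the base axis. Payload 7.1 kg.
Tool frame: the origin (TCP) lies midway between the tips of the shut fingers; the grasp point (between the pads) lies 19 mm behind it; z points along the fingers, y is the direction in which the jaws open and shut (so a half turn about z gives the same grasp; the last joint's range is limited). The gripper opens to 88 mm and grips with 3 to 60 N. Pads are 20 mm wide; open, the fingers measure 115 mm over their backs; the gripper's body (75 mm by 178 mm) begins 61 mm behind the grasp point.
Start: joints at [-1.35, 0.423, 1.63, -0, 1.089, -0.019], TCP at [0.148, -0.607, 0.223] pointing down, gripper open.
Joint ranges: [-3, 3], [-0.9, 2.11], [0.09, 2.58], [-1.31, 4.45], [0.11, 2.69], [-2.54, 2.54]. Speed limits (rad/s): [2.39, 2.39, 3.01, 3.14, 3.14, 3.14].

## Interface

Orientations are given as a rotation vector (axis times angle).
In Python, from bench import * gives the robot as it stands.
- The arm moves only by the tool drive_tool, never from a script. Its argument "commands" is a list of rows, each a list of 3 entries, a list of its own where there are three numbers: the closure in counts, from 0 (fully open) to 255 (shut), then the shift along the tool's x, y, z in mm, then the turn, a rotation vector about the tool's x, y, z in rad. A call has 1 to 8 rows; each row is the pose to reach, as a shift and turn from the pose commanded when the call began, along the tool's axes at that moment; what a row does not reach only later rows make up. A row lasts 1/10 s, in which the tool goes at most 50 mm and 8.59 degrees, less where a joint would pass 70% of its speed; a pose out of reach is approached as far as the arm can. A call with a gripper value outside its range is refused whole. The fingers move at their own pace and stop on an object; "grip_force" is the grip in N (left out, the last holds). Time passes only in rows, so rows that repeat a pose let the fingers close. It gives the time, the measured TCP pose, the force and the opening at its end, in the units of the state.
- get_obs(): the state, without advancing time (a new reading comes with each control period).
- get_image(name): name is "scene" or "top" or "wrist"; returns a dict with "pixels" (420x560x3 uint8, red, green, blue), "K" (3x3 intrinsics, pixels), "R" (3x3) and "t" (3): a world point X has camera coordinates R X + t; the wrist camera has in their place "hand_eye" (4x4, takes a point from camera to tool coordinates, whose origin is the TCP and whose axes are the flange's). Camera axes: x right, y down, z forward; pixel columns grow to the right and rows downward; lengths in m; the calibration is good to about 2 mm. A picture is of the moment at which its call begins: read the wrist's pose just before it. There is no depth.
- close_job(): hands the job in, once; it reports no verdict.
The state is a dict: "time_s": time; "joint_pos": joint angles; "joint_vel": joint speeds; "effort": joint torques, N m; "eef_pos": TCP position; "tool_rot": TCP orientation; "wrist_force": force on the tool from outside, world axes, zero at the start; "moment": the same for the moment, N m; "gripper_width": finger opening in m.
Only numpy, scipy, OpenCV 4.12 (cv2) and the standard library are available. Lean on these libraries where they do the work, as an engineer would, in place of code of your own. Each camera call takes 0.05 s, during which the arm holds its last target.

## Task

Push the sliding window of the small bench fume hood up from beneath its lip until the lip is level with the pointer on the hood's left post, then press the round brake button beside the hood fully down so that the window is locked there. Use the fingertips only: do not pinch the lip, leave the pointer where it is set and do not disturb the glassware and other things standing around.

Things in the scene. Friction and masses are not known exactly. Their poses are not given: they have to be found in the camera images.
- hood: Small white bench fume hood, fixed, 300 mm wide, 170 deep, 394 high, 424 at the duct collar. Origin at its foot; its front looks along its own -x, z up; turned by up to 12 degrees. Front posts 24 mm wide at y = +/-130 mm, faces at x = -95 mm. Base plate, 20 mm thick, reaches to x = -100 mm; a foot with the grey brake housing stands out to the right (y -310 to -140, x -140 to -40 mm).
- lip_front (a point): Middle of the lip's front edge, half way up its thickness; axes as the hood's, in whose frame it is at x -116, y 0, z 90 mm + joint value. The lip is a level aluminium shelf, 210 mm wide, 10 thick, standing out 31 mm from the window; the window goes on 50 mm below it, so fingers beneath must keep within those 31 mm. Above the lip nothing stands out in front of the window.
- sash_panel (a joint): Height of the sliding window in m above its lowest position, 0 to 0.14; starts at 0 to 0.025. It slides straight up, is counterweighted, moves with about 3 N and stays where it is left. It can also be pushed back down on its lip. In the rules sash_panel_c7 is the lip's upper 4 mm (set back 3 mm), sash_panel_c6 its lower 6 mm; pressing on both at once is pinching.
- pointer_front (a point): Middle of the front edge of the dark steel pointer bar (22 x 20 x 10 mm) clamped (black knob) on the left post, half way up its 10 mm thickness; axes as the hood's, in whose frame it is at x -116, y 119, z 155 to 205 mm. Lip and pointer are level when both points have the same height (tops and undersides then flush). It stays put unless pushed with over 25 N.
- brake_top (a point): Centre of the top of the black round brake button, 44 mm across, on the grey housing to the right of the hood; in the hood's frame at x = -100 mm, y = -270 mm, z = 99 mm when up. Pressed straight down.
- brake (a joint): Brake button travel in m: 0 up, 0.012 fully down. It takes about 4 N and stays down.
- beaker: Glass beaker, 80 mm wide, 92 mm high, inside the hood behind the window. Origin under its centre. Leave it.
- petri: Glass dish, 66 mm across, 16 mm high, on the worktop in front of the hood. Origin under its centre. Leave it.
- amber_bottle: Brown bottle, 68 mm across, 156 mm high, left of the hood. Origin under its centre. Leave it.
- conical_flask: Conical flask, 78 mm across, 131 mm high, to the right of the brake. Origin under its centre. Leave it.
- dropper: Dropper bottle, 37 mm across, 102 mm high, front left. Origin under its centre. Leave it.
- timer: Bench timer, 51 x 62 x 57 mm, front right. Origin under its centre. Leave it.
- label_roll: Roll of labels lying flat, 68 mm across, 20 mm high, in front. Origin under its centre. Leave it.

How it is judged:
On the way, in this order (a step that is already met when the one before it is completed fails the run):
1. the window's lip is level with the pointer and at rest (z of lip_front in the frame of pointer_front between -0.007 and 0.007 m and velocity of joint sash_panel between -0.01 and 0.01 m/s), for 0.2 s.
2. the brake button is pressed fully down (z of lip_front in the frame of pointer_front between -0.007 and 0.007 m and value of joint brake above 0.01 m), for 0.1 s.
At the end, for the whole second after the job is handed in: The lip's front edge is at the pointer's height within 7 mm and at rest, and the brake button is down by more than 10 of its 12 mm (all of step 2 and velocity of joint sash_panel between -0.005 and 0.005 m/s); the robot touches nothing.
It fails at once if the lip is pinched: fingers on its upper and its lower side at once (contact force between the fingers and sash_panel_c7 above 1.5 N and contact force between the fingers and sash_panel_c6 above 1.5 N).
It fails at once if the pointer is shifted by more than 8 mm (distance of pointer_front from where it was at the start of the episode above 0.008 m).
It fails at once if one of the things standing around is moved by more than 20 mm (distance of any of beaker, petri, amber_bottle, conical_flask, dropper, timer, label_roll from where it was at the start of the episode above 0.02 m).
It also fails if it takes over 51 s, if anything falls off the work surface, if the arm or the gripper's body presses on something with over 40 N, if the wrist force passes 120 N, or if a joint passes its speed limit or range.

## Working session

There is one attempt and no reset: what is moved stays moved. The work goes in short steps, Python scripts to look and compute and a tool call to move; the robot and the scene stay as the last step left them, time stands still between calls to the robot, and variables do not carry over. Pictures are saved under pics/ and viewed, and the job is handed in when it is done.

Besides the shell and the picture viewer there is one more tool, called after ">>>" by a JSON object that holds its "name" and its "arguments", one argument or row to a line. drive_tool: Moves the arm, as the interface text tells. Its arguments: {"type":"object","properties":{"commands":{"type":"array"},"grip_force":{"type":"number"}},"required":["commands"]}

```bash
mkdir -p pics; python3 - <<'E'
from bench import *
import cv2,pickle
o=get_obs();print({k:o[k] for k in("time_s","eef_pos","tool_rot","wrist_force","gripper_width")})
d={}
for n in("scene","top"):
    im=get_image(n);d[n]=im;cv2.imwrite(f"pics/{n}0.png",im["pixels"][:,:,::-1]);print(n,im["K"],im["R"],im["t"])
pickle.dump(d,open("im0.pkl","wb"))
E
```

```text
{'time_s': 0.0, 'eef_pos': array([ 0.14836055, -0.60656981,  0.22192029]), 'tool_rot': array([-3.11756533e+00, -3.75593667e-01,  2.62255386e-04]), 'wrist_force': array([-0.32422099,  0.56289065, -0.23717415]), 'gripper_width': 0.08802600830698117}
scene [[524.85574811   0.         280.64205562]
 [  0.         524.85574811 205.84665706]
 [  0.           0.           1.        ]] [[ 0.76087384 -0.64875868 -0.01353428]
 [-0.34046928 -0.38137804 -0.85943671]
 [ 0.55240535  0.65853092 -0.51106298]] [-0.43534069  0.30312947  1.4937959 ]
top [[384.69884341   0.         274.5513882 ]
 [  0.         384.69884341 213.70206725]
 [  0.           0.           1.        ]] [[ 0.01885621 -0.99953208  0.02408444]
 [-0.99171813 -0.02175876 -0.12657685]
 [ 0.12704167 -0.02149822 -0.99166438]] [-0.02932824  0.59607129  1.15782821]
```

View pics/scene0.png

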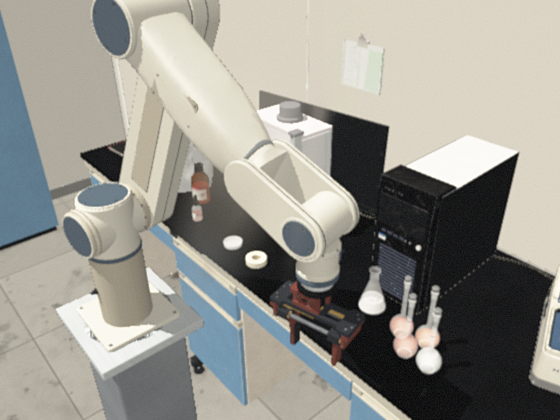

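View pics/top0.png

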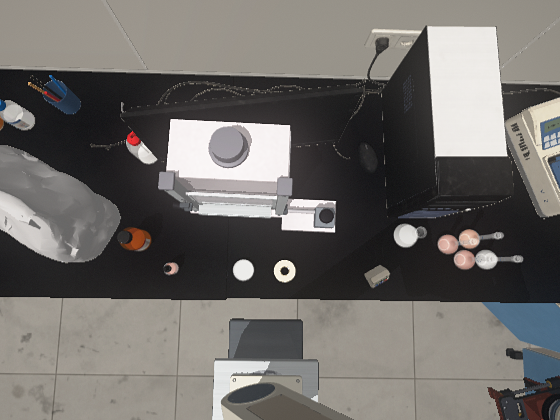

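```bash
python3 - <<'E'
import cv2,pickle
d=pickle.load(open("im0.pkl","rb"));p=d["top"]["pixels"][:,:,::-1]
c=cv2.resize(p[110:250,150:350],None,fx=4,fy=4,interpolation=cv2.INTER_CUBIC);cv2.imwrite("pics/c1.png",c)
E
```

```text
(no output)
```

View pics/c1.png

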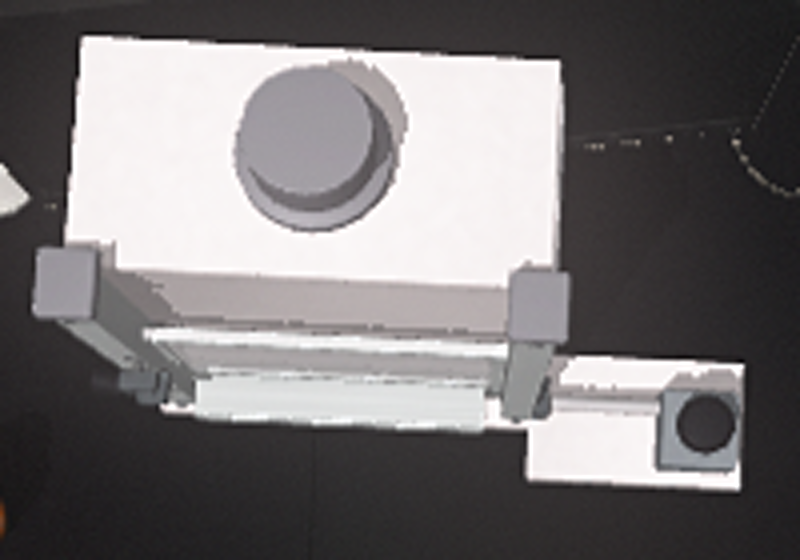

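```bash
cat > h.py <<'E'
import numpy as np,cv2,pickle
from scipy.optimize import least_squares
from scipy.spatial.transform import Rotation as Ro
def T(p):
    c,s=np.cos(p[2]),np.sin(p[2]);M=np.eye(4);M[:2,:2]=[[c,-s],[s,c]];M[:2,3]=p[:2];return M
def hw(p,X): M=T(p);return np.atleast_2d(X)@M[:3,:3].T+M[:3,3]
def proj(im,X):
    c=np.atleast_2d(X)@im["R"].T+im["t"];u=c@im["K"].T;return u[:,:2]/u[:,2:]
E
python3 - <<'E'
from h import *
im=pickle.load(open("im0.pkl","rb"))["top"]
px=np.array([[706,426],[527,480],[740,490],[745,364]])/4+[150,110]
X=np.array([[-.1,-.27,.099],[-.14,-.14,.02],[-.14,-.31,.02],[-.04,-.31,.02]])
f=lambda p:(proj(im,hw(p,X))-px).ravel()
r=least_squares(f,[.7,0.05,0]);print(r.x,r.fun)
lp=np.array([[193,422],[484,432]])/4+[150,110]
g=lambda v:np.r_[f(v[:3]),(proj(im,hw(v[:3],[[-.116,.105,.085+v[3]],[-.116,-.105,.085+v[3]]]))-lp).ravel()]
r=least_squares(g,[.7,0.05,0,.01]);print(r.x,r.fun);p=r.x
Y=hw(p,[[-.095,.142,.394],[-.095,-.142,.394],[-.116,.119,.155],[-.116,.119,.205],[-.1,-.27,.099]]);print(Y,(proj(im,Y)-[150,110])*4)
def back(u,v,z):
    u=(np.array([u,v])/1.0);d=im["R"].T@np.linalg.solve(im["K"],[u[0],u[1],1]);c=-im["R"].T@im["t"];return c+d*(z-c[2])/d[2]
for n,u,v,z in [("petri",243,270,.01),("roll",285,270,.02),("timer",377,275,.03),("amber",128,237,.15),("drop",171,268,.05),("flask",404,236,.05)]:print(n,back(u,v,z),(np.linalg.inv(T(p))@np.r_[back(u,v,z),1])[:3])
E
```

```text
[ 0.69135564  0.09647736 -0.02597104] [ 0.41137565 -0.18751049 -0.41678471 -0.00645471  0.22621251  0.01625946
 -0.24805222  0.18651032]
[ 0.69042508  0.09691173 -0.02185175  0.03518201] [ 0.41282638 -0.24503776 -0.36912314  0.11133818  0.28071155 -0.08788474
 -0.32304544  0.07866344 -0.07540649 -0.25548944  0.04899129  0.39525421]
[[ 0.59855046  0.24095358  0.394     ]
 [ 0.59234506 -0.04297862  0.394     ]
 [ 0.57705292  0.21841792  0.155     ]
 [ 0.57705292  0.21841792  0.205     ]
 [ 0.58454945 -0.17083881  0.099     ]] [[ 40.23694311 318.15087016]
 [560.77441571 341.26306641]
 [163.93339485 413.98421525]
 [149.54525873 404.42585005]
 [707.65130552 425.01984896]]
petri [0.42103756 0.07728554 0.01      ] [-0.26889437 -0.02550763  0.01      ]
roll [ 0.42362659 -0.05328484  0.02      ] [-0.263453   -0.15599027  0.02      ]
timer [ 0.41376091 -0.33730815  0.03      ] [-0.26711041 -0.44016133  0.03      ]
amber [0.50829692 0.38986777 0.15      ] [-0.18848577  0.2889066   0.15      ]
drop [0.42378004 0.29112227 0.05      ] [-0.27082488  0.18833798  0.05      ]
flask [ 0.53455146 -0.41702476  0.05      ] [-0.14460689 -0.51721964  0.05      ]
```

```bash
cat >> h.py <<'E'
P=np.array([0.6904,0.0969,-0.0218])
def go(tgt,pitch,yaw=None,hoodframe=False):
    """pitch: 0 = tool straight down, 90 = horizontal forward"""
    from bench import get_obs
    o=get_obs();R=Ro.from_rotvec(o["tool_rot"]);yaw=P[2] if yaw is None else yaw
    if hoodframe: tgt=hw(P,tgt)[0]
    Rt=Ro.from_euler("z",yaw)*Ro.from_matrix([[1,0,0],[0,-1,0],[0,0,-1]])*Ro.from_euler("y",pitch,degrees=True)
    d=R.inv().apply(np.array(tgt)-o["eef_pos"])*1000;w=(R.inv()*Rt).as_rotvec()
    print("t",o["time_s"],"q",np.round(o["joint_pos"],2),"tcp",np.round(o["eef_pos"],4),"F",np.round(o["wrist_force"],1));print("shift",np.round(d,1),"|",np.linalg.norm(d).round(),"turn",np.round(w,3),np.degrees(np.linalg.norm(w)).round(1))
E
python3 - <<'E'
from h import *
go([.38,-.35,.33],20)
from bench import get_image
print(get_image("wrist")["hand_eye"])
E
```

```text
t 0.1 q [-1.35  0.42  1.63  0.    1.09 -0.02] tcp [ 0.1484 -0.6066  0.222 ] F [-0.4  0.6  0.4]
shift [ 286.  -194.4 -107.7] | 362.0 turn [-0.047  0.347  0.259] 25.0
[[-5.52913109e-04 -9.63000841e-01 -2.69497818e-01  7.27783782e-02]
 [ 9.99999602e-01 -3.43588006e-04 -8.23892940e-04  2.01095969e-04]
 [ 7.00813376e-04 -2.69498167e-01  9.63000647e-01 -1.62062590e-01]
 [ 0.00000000e+00  0.00000000e+00  0.00000000e+00  1.00000000e+00]]
```

>>> {"name": "drive_tool", "arguments": {
  "commands": [
    [255,[40,-25,-15],[0,0,0]],
    [255,[80,-50,-40],[-0.01,0.1,0.07]],
    [255,[120,-80,-60],[-0.02,0.15,0.1]],
    [255,[160,-110,-80],[-0.03,0.2,0.15]],
    [255,[200,-135,-90],[-0.04,0.25,0.2]],
    [255,[240,-165,-100],[-0.05,0.3,0.23]],
    [255,[286,-194,-108],[-0.05,0.35,0.26]],
    [255,[286,-194,-108],[-0.05,0.35,0.26]]
  ]
}}

```text
time_s: 0.95
eef_pos: [0.3812, -0.3475, 0.3312]
tool_rot: [3.086, -0.034, 0.553]
wrist_force: [-1.3, -0.6, 0.7]
gripper_width: 0.0274
```

```bash
python3 - <<'E'
from h import *
go([.36,.0,.33],50)
E
```

```text
t 0.95 q [-0.93  0.03  1.92  0.33  0.99  0.51] tcp [ 0.3812 -0.3475  0.3312] F [-1.3 -0.6  0.7]
shift [ -27.3 -347.    -9.8] | 348.0 turn [0.003 0.518 0.001] 29.7
```

>>> {"name": "drive_tool", "arguments": {
  "commands": [
    [255,[0,-45,0],[0,0.06,0]],
    [255,[-5,-90,0],[0,0.12,0]],
    [255,[-10,-135,-5],[0,0.18,0]],
    [255,[-15,-180,-5],[0,0.24,0]],
    [255,[-20,-220,-5],[0,0.3,0]],
    [255,[-20,-260,-5],[0,0.36,0]],
    [255,[-27,-300,-10],[0,0.4,0]],
    [255,[-27,-300,-10],[0,0.4,0]]
  ]
}}

```text
time_s: 1.75
eef_pos: [0.3566, -0.0454, 0.3285]
tool_rot: [2.914, -0.021, 1.152]
wrist_force: [-0.6, 0.9, -0.3]
gripper_width: 0.0004
```

```bash
python3 - <<'E'
from h import *
go([.36,.05,.3],45)
from bench import *
o=get_obs();im=get_image("wrist");pickle.dump((o,im),open("w1.pkl","wb"));cv2.imwrite("pics/w1.png",im["pixels"][:,:,::-1])
# orientation model check
for q,r in [([-1.35,.423,1.63,0,1.089,-.019],[-3.11756,-.37559,.00026]),(o["joint_pos"],o["tool_rot"])]:
    M=Ro.from_euler("z",q[0])*Ro.from_euler("y",q[1]+q[2])*Ro.from_euler("z",q[3])*Ro.from_euler("y",q[4])*Ro.from_euler("z",q[5])
    print((M.inv()*Ro.from_rotvec(r)).as_rotvec())
E
```

```text
t 1.75 q [-0.36 -0.5   2.45  0.48  0.52  0.89] tcp [ 0.3566 -0.0454  0.3285] F [-0.6  0.9 -0.3]
shift [-17.9 -95.5  21.9] | 100.0 turn [-0.003  0.032  0.006] 1.9
[8.52366879e-04 8.61795394e-04 1.57079693e+00]
[0.00000000e+00 6.35841800e-17 1.57079633e+00]
```

View pics/w1.png

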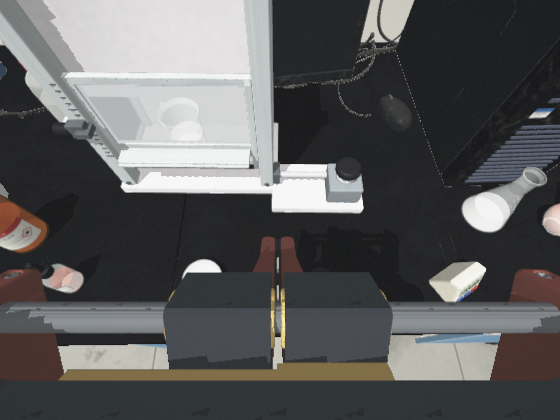

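```bash
cat >> h.py <<'E'
def fk(q,k):
    a1,d1,L2,a3,d4,d6,l=k
    Y=lambda a:Ro.from_euler("y",a);Z=lambda a:Ro.from_euler("z",a)
    A=Z(q[0]);B=A*Y(q[1]);C=B*Y(q[2]);D=C*Z(q[3])*Y(q[4])*Z(q[5])
    return A.apply([a1,l,d1])+B.apply([0,0,L2])+C.apply([a3,0,d4])+D.apply([0,0,d6]),D*Z(np.pi/2)
E
python3 - <<'E'
from h import *
o,im=pickle.load(open("w1.pkl","rb"))
S=[([-1.35,.423,1.63,0,1.089,-.019],[.14836,-.60657,.2219]),([-.93,.03,1.92,.33,.99,.51],[.3812,-.3475,.3312]),(o["joint_pos"],o["eef_pos"])]
f=lambda k:np.r_[np.ravel([fk(q,k)[0]-x for q,x in S])]
r=least_squares(f,[0,.3,.4,0,.4,.25,0]);print(r.x,r.fun,r.cost)
c=cv2.resize(im["pixels"][60:220,30:290,::-1],None,fx=3,fy=3,interpolation=cv2.INTER_CUBIC);cv2.imwrite("pics/w1c.png",c)
E
```

```text
[0.01310222 0.32839585 0.56933054 0.09879947 0.47797211 0.31646562
 0.01145145] [-4.52535387e-04 -1.02404358e-04 -4.28626441e-06 -6.27493048e-04
 -2.38455321e-04  7.58130601e-04  5.60948835e-04  9.74668704e-04
 -7.53843806e-04] 1.5367934684760603e-06
```

View pics/w1c.png

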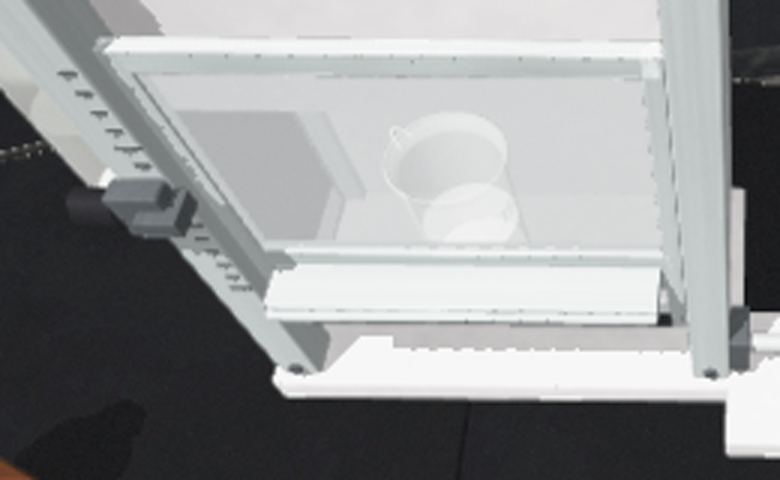

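```bash
cat >> h.py <<'E'
K=np.array([0.01310222,0.32839585,0.56933054,0.09879947,0.47797211,0.31646562,0.01145145])
LO=np.array([-3,-.9,.09,-1.31,.11,-2.54]);HI=np.array([3,2.11,2.58,4.45,2.69,2.54])
def Rp(pitch,yaw): return Ro.from_euler("z",yaw)*Ro.from_matrix([[1,0,0],[0,-1,0],[0,0,-1]])*Ro.from_euler("y",pitch,degrees=True)
def ik(tgt,Rt,seeds=None,n=40):
    out=[];rng=np.random.default_rng(0)
    for s in (seeds if seeds is not None else rng.uniform(LO,HI,(n,6))):
        f=lambda q:(lambda a:np.r_[(a[0]-tgt)*5,(a[1].inv()*Rt).as_rotvec()])(fk(q,K))
        r=least_squares(f,np.clip(s,LO+1e-3,HI-1e-3),bounds=(LO,HI))
        if r.cost<1e-8 and not any(np.abs(x-r.x).max()<.02 for x in out): out.append(r.x)
    return out
E
python3 - <<'E'
from h import *
for y in (0,.06,-.06):
  for pitch in (90,80,70):
    for x,z in ((-.098,.08),(-.098,.19),(-.2,.08),(-.25,.2)):
      print(y,pitch,x,z,[np.round(q,2).tolist() for q in ik(hw(P,[x,y,z])[0],Rp(pitch,P[2]))])
E
```

```text
0 90 -0.098 0.08 [[0.33, 1.28, 2.23, 3.51, 1.91, -1.44]]
0 90 -0.098 0.19 [[0.33, 1.0, 2.35, 3.5, 1.77, -1.5]]
0 90 -0.2 0.08 [[0.5, 1.46, 2.35, 3.77, 2.14, -1.2]]
0 90 -0.25 0.2 []
0 80 -0.098 0.08 [[0.32, 1.14, 2.29, 3.48, 1.67, -1.47]]
0 80 -0.098 0.19 [[0.32, 0.82, 2.39, 3.48, 1.46, -1.55]]
0 80 -0.2 0.08 [[0.49, 1.32, 2.43, 3.68, 1.93, -1.27]]
0 80 -0.25 0.2 []
0 70 -0.098 0.08 [[0.31, 0.98, 2.32, 3.46, 1.37, -1.52]]
0 70 -0.098 0.19 [[0.31, 0.64, 2.38, 3.49, 1.11, -1.61]]
0 70 -0.2 0.08 [[0.46, 1.14, 2.48, 3.59, 1.66, -1.35]]
0 70 -0.25 0.2 []
0.06 90 -0.098 0.08 [[0.5, 1.24, 2.18, 3.69, 1.82, -1.42]]
0.06 90 -0.098 0.19 [[0.5, 0.97, 2.3, 3.67, 1.68, -1.51]]
0.06 90 -0.2 0.08 [[0.72, 1.37, 2.3, 3.96, 1.96, -1.19]]
0.06 90 -0.25 0.2 [[0.88, 1.13, 2.52, 4.11, 1.88, -1.16]]
0.06 80 -0.098 0.08 [[0.5, 1.11, 2.24, 3.65, 1.58, -1.47]]
0.06 80 -0.098 0.19 [[0.5, 0.8, 2.33, 3.66, 1.39, -1.57]]
0.06 80 -0.2 0.08 [[0.7, 1.23, 2.38, 3.87, 1.75, -1.26]]
0.06 80 -0.25 0.2 [[0.86, 0.92, 2.56, 4.01, 1.62, -1.31]]
0.06 70 -0.098 0.08 [[0.48, 0.96, 2.27, 3.63, 1.3, -1.53]]
0.06 70 -0.098 0.19 [[0.48, 0.64, 2.33, 3.68, 1.07, -1.67]]
0.06 70 -0.2 0.08 [[0.67, 1.06, 2.42, 3.78, 1.49, -1.35]]
0.06 70 -0.25 0.2 [[0.81, 0.67, 2.57, 3.95, 1.29, -1.49]]
-0.06 90 -0.098 0.08 [[0.12, 1.31, 2.25, 3.3, 1.98, -1.51]]
-0.06 90 -0.098 0.19 [[0.12, 1.02, 2.38, 3.29, 1.83, -1.53]]
-0.06 90 -0.2 0.08 [[0.21, 1.52, 2.39, 3.46, 2.31, -1.35]]
-0.06 90 -0.25 0.2 []
-0.06 80 -0.098 0.08 [[0.12, 1.17, 2.32, 3.29, 1.74, -1.52]]
-0.06 80 -0.098 0.19 [[0.12, 0.84, 2.42, 3.28, 1.51, -1.55]]
-0.06 80 -0.2 0.08 [[0.2, 1.39, 2.47, 3.4, 2.1, -1.4]]
-0.06 80 -0.25 0.2 []
-0.06 70 -0.098 0.08 [[0.12, 1.0, 2.35, 3.27, 1.43, -1.54]]
-0.06 70 -0.098 0.19 [[0.12, 0.65, 2.41, 3.28, 1.14, -1.58]]
-0.06 70 -0.2 0.08 [[0.19, 1.21, 2.52, 3.34, 1.8, -1.45]]
-0.06 70 -0.25 0.2 []
```

```bash
cat >> h.py <<'E'
def tcp_for(zl,pitch,y,s=.015,w=.010):
    p=np.radians(pitch);return np.array([-.116+s*np.sin(p)-w*np.cos(p),y,zl-s*np.cos(p)-w*np.sin(p)])
E
python3 - <<'E'
from h import *
q0=[-.36,-.5,2.45,.48,.52,.89]
for pitch in (75,65,55):
  for yaw in (-30,-15,0,15,30):
    for y in (-.05,0,.05):
      L=[]
      for zl in (.10,.2):
        Q=ik(hw(P,tcp_for(zl,pitch,y))[0],Rp(pitch,P[2]+np.radians(yaw)),seeds=[q0,[0,0,2,1.2,1,1],[0,.5,2,-1.2,1,-1]])
        L.append([np.round(q,2).tolist() for q in Q])
      if all(L): print(pitch,yaw,y,L)
E
```

```text
75 -30 -0.05 [[[0.54, 0.98, 2.17, 4.23, 1.31, -1.57]], [[0.54, 0.72, 2.23, 4.28, 1.22, -1.76]]]
75 -30 0 [[[0.64, 0.97, 2.11, 4.35, 1.28, -1.63]], [[0.64, 0.72, 2.16, 4.41, 1.22, -1.82]]]
75 -15 -0.05 [[[0.4, 1.03, 2.29, 3.8, 1.44, -1.46]], [[0.4, 0.73, 2.35, 3.83, 1.27, -1.61]]]
75 -15 0 [[[0.53, 1.01, 2.24, 3.94, 1.38, -1.49]], [[0.53, 0.73, 2.3, 3.98, 1.23, -1.66]]]
75 -15 0.05 [[[0.64, 0.98, 2.18, 4.06, 1.32, -1.55]], [[0.64, 0.72, 2.24, 4.12, 1.21, -1.72]]]
75 0 -0.05 [[[0.16, 1.07, 2.35, 3.31, 1.59, -1.52]], [[0.16, 0.76, 2.43, 3.32, 1.35, -1.56]]]
75 0 0 [[[0.32, 1.05, 2.32, 3.47, 1.53, -1.49]], [[0.32, 0.75, 2.4, 3.49, 1.31, -1.57]]]
75 0 0.05 [[[0.47, 1.03, 2.28, 3.62, 1.46, -1.49]], [[0.47, 0.73, 2.35, 3.64, 1.26, -1.6]]]
75 15 -0.05 [[[-0.12, 1.07, 2.34, 2.79, 1.56, -1.67]], [[-0.12, 0.76, 2.42, 2.78, 1.34, -1.58]]]
75 15 0 [[[0.05, 1.07, 2.34, 2.96, 1.57, -1.62]], [[0.05, 0.75, 2.42, 2.95, 1.34, -1.58]]]
75 15 0.05 [[[0.22, 1.05, 2.32, 3.12, 1.54, -1.58]], [[0.22, 0.75, 2.4, 3.12, 1.31, -1.57]]]
75 30 -0.05 [[[-0.33, 1.02, 2.27, 2.33, 1.41, -1.68]], [[-0.33, 0.73, 2.33, 2
[... 1719 characters left out ...]
, -1.6]], [[0.28, 0.43, 2.33, 3.59, 0.6, -1.77]]]
55 0 0.05 [[[0.42, 0.73, 2.28, 3.62, 0.84, -1.64]], [[0.42, 0.44, 2.29, 3.8, 0.61, -1.87]]]
55 15 -0.05 [[[-0.07, 0.74, 2.34, 2.82, 0.9, -1.55]], [[-0.07, 0.43, 2.35, 2.69, 0.62, -1.38]]]
55 15 0 [[[0.08, 0.74, 2.33, 2.97, 0.89, -1.56]], [[0.08, 0.43, 2.34, 2.91, 0.6, -1.47]]]
55 15 0.05 [[[0.23, 0.74, 2.31, 3.13, 0.87, -1.57]], [[0.23, 0.43, 2.32, 3.12, 0.57, -1.56]]]
55 30 -0.05 [[[-0.24, 0.73, 2.27, 2.32, 0.86, -1.45]], [[-0.24, 0.45, 2.28, 2.1, 0.7, -1.13]]]
55 30 0 [[[-0.1, 0.73, 2.29, 2.48, 0.86, -1.48]], [[-0.1, 0.44, 2.29, 2.27, 0.66, -1.19]]]
55 30 0.05 [[[0.04, 0.73, 2.28, 2.63, 0.85, -1.5]], [[0.04, 0.44, 2.29, 2.45, 0.62, -1.26]]]
```

```bash
cat > path.py <<'E'
from h import *
def rows(q0,q1,n):
    p0,R0=fk(q0,K);out=[]
    for i in range(1,n+1):
        q=q0+(q1-q0)*i/n;p,R=fk(q,K);out.append((R0.inv().apply(p-p0)*1000,(R0.inv()*R).as_rotvec(),p,q))
    return out
E
python3 - <<'E'
from path import *
q0=np.array([-.36,-.5,2.45,.48,.52,.89])
o,_=pickle.load(open("w1.pkl","rb"));q0=o["joint_pos"]
pre=tcp_for(.1,65,-.03)+[-.09,0,.0]
Q=ik(hw(P,pre)[0],Rp(65,P[2]),seeds=[[.15,.91,2.37,3.3,1.26,-1.55]]);print(pre,Q)
hi=ik(hw(P,pre+[0,0,.12])[0],Rp(65,P[2]),seeds=[[.15,.91,2.37,3.3,1.26,-1.55]]);print(hi)
for q1 in hi:
  pp=None
  for s,t,p,q in rows(q0,q1,20):
    R=fk(q,K)[1]; dr=0 if pp is None else np.degrees((pp.inv()*R).magnitude());pp=R
    print(np.round(q,2),np.round(p,3),"z",np.round(R.as_matrix()[:,2],2),round(dr,1))
E
```

```text
[-0.19663157 -0.03        0.08459765] [array([ 0.3069754 ,  1.04443948,  2.51738607,  3.43876881,  1.53488555,
       -1.43859853])]
[array([ 0.3069754 ,  0.52964132,  2.57396204,  3.4764121 ,  1.0985461 ,
       -1.58456717])]
[-0.33 -0.45  2.46  0.63  0.55  0.77] [ 0.361 -0.007  0.314] z [ 0.66  0.1  -0.74] 0
[-0.29 -0.4   2.46  0.78  0.58  0.64] [0.364 0.029 0.305] z [ 0.64  0.21 -0.74] 6.3
[-0.26 -0.35  2.47  0.93  0.61  0.52] [0.368 0.064 0.301] z [ 0.62  0.31 -0.72] 5.9
[-0.23 -0.3   2.48  1.08  0.63  0.4 ] [0.371 0.096 0.3  ] z [ 0.6   0.4  -0.69] 5.5
[-0.19 -0.25  2.48  1.23  0.66  0.27] [0.376 0.126 0.302] z [ 0.59  0.48 -0.65] 5.1
[-0.16 -0.19  2.49  1.38  0.69  0.15] [0.381 0.151 0.306] z [ 0.59  0.54 -0.6 ] 4.7
[-0.13 -0.14  2.5   1.53  0.72  0.02] [0.389 0.173 0.311] z [ 0.59  0.59 -0.55] 4.2
[-0.09 -0.09  2.5   1.68  0.75 -0.1 ] [0.398 0.19  0.316] z [ 0.6   0.63 -0.5 ] 3.7
[-0.06 -0.04  2.51  1.83  0.78 -0.22] [0.409 0.203 0.321] z [ 0.62  0.64 -0.44] 3.4
[-0.03  0.01  2.51  1.98  0.81 -0.35] [0.421 0.211 0.324] z [ 0.65  0.65 -0.4 ] 3.1
[ 0.01  0.06  2.52  2.13  0.84 -0.47] [0.435 0.214 0.325] z [ 0.68  0.64 -0.36] 3.0
[ 0.04  0.12  2.53  2.28  0.87 -0.59] [0.449 0.213 0.322] z [ 0.72  0.61 -0.33] 3.1
[ 0.07  0.17  2.53  2.43  0.9  -0.72] [0.463 0.208 0.316] z [ 0.76  0.57 -0.31] 3.5
[ 0.11  0.22  2.54  2.58  0.92 -0.84] [0.476 0.199 0.307] z [ 0.8   0.52 -0.31] 3.9
[ 0.14  0.27  2.54  2.73  0.95 -0.97] [0.487 0.185 0.295] z [ 0.84  0.45 -0.31] 4.5
[ 0.17  0.32  2.55  2.88  0.98 -1.09] [0.495 0.169 0.279] z [ 0.87  0.37 -0.32] 5.2
[ 0.21  0.37  2.56  3.03  1.01 -1.21] [0.501 0.148 0.262] z [ 0.89  0.29 -0.34] 5.9
[ 0.24  0.43  2.56  3.18  1.04 -1.34] [0.503 0.125 0.243] z [ 0.91  0.19 -0.37] 6.6
[ 0.27  0.48  2.57  3.33  1.07 -1.46] [0.5   0.099 0.223] z [ 0.91  0.09 -0.4 ] 7.2
[ 0.31  0.53  2.57  3.48  1.1  -1.58] [0.493 0.071 0.205] z [ 0.91 -0.02 -0.42] 7.9
```

```bash
cat > nx.py <<'E'
import sys
from path import *
from bench import get_obs
q1=np.array(eval(sys.argv[1]));n=int(sys.argv[2]);o=get_obs()
print(o["time_s"],np.round(o["joint_pos"],3),np.round(o["eef_pos"]-fk(o["joint_pos"],K)[0],4),o["wrist_force"].round(1))
for s,t,p,q in rows(o["joint_pos"],q1,n)[:8]: print("[255,",np.round(s).astype(int).tolist(),",",np.round(t,2).tolist(),"]",p.round(3))
E
python3 nx.py "[0.307,.53,2.574,3.476,1.099,-1.585]" 20
```

```text
1.8 [-0.363 -0.501  2.45   0.481  0.519  0.885] [-0.0006 -0.001   0.0008] [-0.8  0.4 -0.5]
[255, [-7, -37, 12] , [0.11, -0.02, -0.0] ] [ 0.362 -0.009  0.315]
[255, [-11, -74, 21] , [0.22, -0.04, -0.0] ] [0.366 0.027 0.306]
[255, [-12, -109, 26] , [0.32, -0.04, -0.0] ] [0.369 0.062 0.301]
[255, [-10, -141, 28] , [0.42, -0.04, 0.0] ] [0.373 0.095 0.3  ]
[255, [-6, -171, 30] , [0.51, -0.02, 0.01] ] [0.377 0.124 0.302]
[255, [1, -197, 30] , [0.58, 0.01, 0.03] ] [0.383 0.15  0.306]
[255, [10, -218, 31] , [0.65, 0.04, 0.05] ] [0.39  0.172 0.311]
[255, [20, -236, 33] , [0.69, 0.08, 0.07] ] [0.399 0.189 0.317]
```

>>> {"name": "drive_tool", "arguments": {
  "commands": [
    [255,[-7,-37,12],[0.11,-0.02,0]],
    [255,[-11,-74,21],[0.22,-0.04,0]],
    [255,[-12,-109,26],[0.32,-0.04,0]],
    [255,[-10,-141,28],[0.42,-0.04,0]],
    [255,[-6,-171,30],[0.51,-0.02,0.01]],
    [255,[1,-197,30],[0.58,0.01,0.03]],
    [255,[10,-218,31],[0.65,0.04,0.05]],
    [255,[20,-236,33],[0.69,0.08,0.07]]
  ]
}}

```text
time_s: 2.6
eef_pos: [0.404, 0.1834, 0.3189]
tool_rot: [-2.261, -0.214, -1.018]
wrist_force: [0.6, -0.2, -0.1]
gripper_width: 0.0001
```

```bash
python3 nx.py "[0.307,.53,2.574,3.476,1.099,-1.585]" 12
```

```text
2.6 [-0.088 -0.13   2.49   1.643  0.732 -0.033] [ 0.0035 -0.0044 -0.0087] [ 0.6 -0.2 -0.1]
[255, [8, -9, 13] , [0.04, 0.04, 0.01] ] [0.41  0.202 0.331]
[255, [17, -13, 25] , [0.06, 0.09, 0.02] ] [0.422 0.212 0.334]
[255, [25, -12, 35] , [0.06, 0.14, 0.02] ] [0.435 0.216 0.334]
[255, [33, -5, 45] , [0.05, 0.19, 0.02] ] [0.449 0.216 0.331]
[255, [38, 7, 54] , [0.01, 0.24, 0.02] ] [0.463 0.212 0.325]
[255, [41, 24, 61] , [-0.04, 0.28, 0.01] ] [0.476 0.203 0.315]
[255, [41, 45, 67] , [-0.11, 0.31, -0.0] ] [0.487 0.189 0.302]
[255, [37, 70, 70] , [-0.2, 0.34, -0.02] ] [0.496 0.172 0.285]
```

>>> {"name": "drive_tool", "arguments": {
  "commands": [
    [255,[8,-9,10],[0.04,0.04,0.01]],
    [255,[17,-13,22],[0.06,0.09,0.02]],
    [255,[25,-12,32],[0.06,0.14,0.02]],
    [255,[33,-5,42],[0.05,0.19,0.02]],
    [255,[38,7,50],[0.01,0.24,0.02]],
    [255,[41,24,57],[-0.04,0.28,0.01]],
    [255,[41,45,62],[-0.11,0.31,0]],
    [255,[37,70,65],[-0.2,0.34,-0.02]]
  ]
}}

```text
time_s: 3.4
eef_pos: [0.4967, 0.1632, 0.2779]
tool_rot: [-2.223, 0.012, -1.473]
wrist_force: [0.4, -0.5, 0.3]
gripper_width: 0.0006
```

```bash
python3 - <<'E'
from h import *
from bench import *
o=get_obs();im=get_image("wrist");pickle.dump((o,im),open("w2.pkl","wb"));cv2.imwrite("pics/w2.png",im["pixels"][:,:,::-1])
o1=pickle.load(open("w1.pkl","rb"))[0]
S=[([-1.35,.423,1.63,0,1.089,-.019],[.14836,-.60657,.2219]),(o1["joint_pos"],o1["eef_pos"]),([-.088,-.13,2.49,1.643,.732,-.033],[.404,.1834,.3189]),(o["joint_pos"],o["eef_pos"])]
print(np.round(o["joint_pos"],3),o["eef_pos"])
f=lambda k:np.ravel([fk(q,k)[0]-x for q,x in S])
r=least_squares(f,K);print(repr(r.x),(r.fun*1000).round(1))
E
python3 nx.py "[0.307,.53,2.574,3.476,1.099,-1.585]" 4
```

```text
[ 0.151  0.253  2.545  2.835  0.923 -1.046] [0.49674794 0.1631638  0.27793661]
array([-1.14279107e-04,  3.12567136e-01,  5.62957757e-01,  7.76554439e-02,
        4.84775360e-01,  3.10003281e-01,  1.17724867e-02]) [-0.1 -0.   0.4 -0.  -0.  -0.3  0.   0.2 -0.1 -0.  -0.  -0. ]
3.45 [ 0.153  0.258  2.547  2.846  0.923 -1.054] [ 0.0016 -0.0009 -0.0194] [-1.5 -0.7 -1.2]
[255, [-11, 25, 6] , [-0.09, 0.01, -0.04] ] [0.501 0.145 0.274]
[255, [-25, 53, 7] , [-0.18, 0.01, -0.1] ] [0.503 0.124 0.251]
[255, [-40, 83, 3] , [-0.29, -0.0, -0.17] ] [0.501 0.099 0.227]
[255, [-55, 115, -7] , [-0.41, -0.03, -0.25] ] [0.493 0.071 0.205]
```

View pics/w2.png

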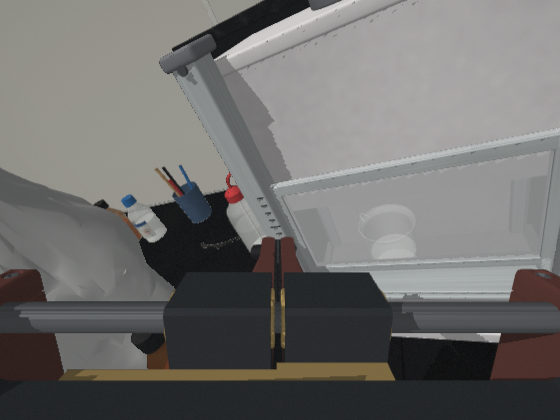

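```bash
sed -i 's/^K=.*/K=np.array([0,0.312567,0.562958,0.0776554,0.4847754,0.310003,0.01177])/' h.py; python3 - <<'E'
from h import *
for x,z in((-.22,.22),(-.2,.22),(-.197,.085),(-.11,.08),(-.11,.19)):
  print([q.round(2) for q in ik(hw(P,[x,-.03,z])[0],Rp(65,P[2]),seeds=[[.15,.6,2.4,3.3,1.1,-1.55]])])
go([-.2,-.03,.22],65,hoodframe=True)
E
```

```text
[]
[array([ 0.3 ,  0.35,  2.57,  3.51,  0.93, -1.66])]
[array([ 0.3 ,  0.92,  2.53,  3.43,  1.43, -1.47])]
[array([ 0.21,  0.84,  2.37,  3.37,  1.2 , -1.55])]
[array([ 0.21,  0.49,  2.4 ,  3.41,  0.89, -1.64])]
t 3.45 q [ 0.15  0.26  2.55  2.85  0.92 -1.05] tcp [0.4965 0.1615 0.2753] F [-1.5 -0.7 -1.2]
shift [-27.5 100.1 -21.7] | 106.0 turn [-0.408 -0.028 -0.253] 27.6
```

>>> {"name": "drive_tool", "arguments": {
  "commands": [
    [255,[-5,20,-4],[-0.1,-0.01,-0.06]],
    [255,[-10,40,-8],[-0.2,-0.01,-0.12]],
    [255,[-16,60,-13],[-0.3,-0.02,-0.18]],
    [255,[-22,80,-17],[-0.41,-0.03,-0.25]],
    [255,[-28,100,-22],[-0.41,-0.03,-0.25]],
    [255,[-28,100,-22],[-0.41,-0.03,-0.25]]
  ]
}}

```text
time_s: 4.05
eef_pos: [0.4882, 0.0758, 0.2206]
tool_rot: [-2.651, 0.023, -1.681]
wrist_force: [0.4, 0.0, 0.1]
gripper_width: 0.0007
```

```bash
python3 - <<'E'
from h import *
from bench import *
o=get_obs();im=get_image("wrist");pickle.dump((o,im),open("w3.pkl","wb"));cv2.imwrite("pics/w3.png",im["pixels"][:,:,::-1])
im=get_image("scene");cv2.imwrite("pics/s3.png",im["pixels"][:,:,::-1])
go([-.2,-.03,.22],65,hoodframe=True)
E
```

```text
t 4.15 q [ 0.3   0.34  2.57  3.5   0.92 -1.65] tcp [0.4887 0.0758 0.2218] F [ 0.  -0.  -1.1]
shift [-1.1  4.5  1.8] | 5.0 turn [-0.013  0.003 -0.005] 0.8
```

View pics/w3.png

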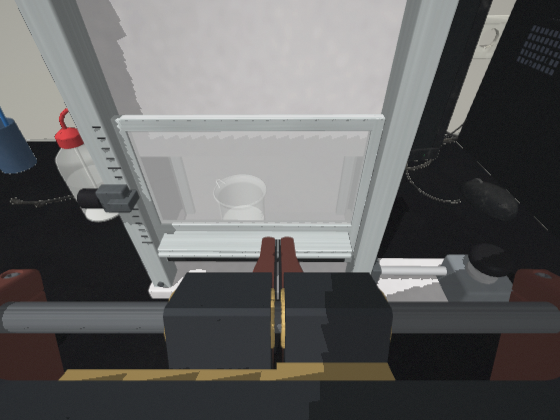

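View pics/s3.png

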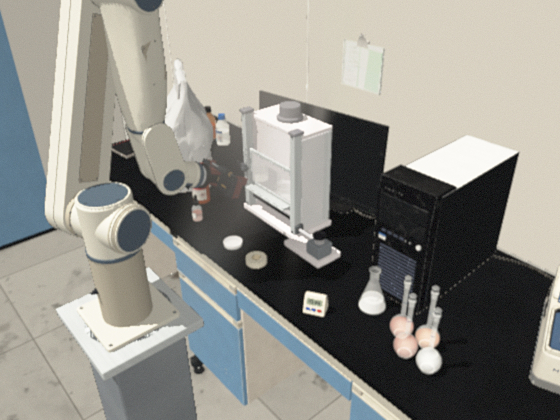

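```bash
python3 - <<'E'
from h import *
o,im=pickle.load(open("w3.pkl","rb"));p=im["pixels"][:,:,::-1]
a=cv2.resize(p[170:225,70:150],None,fx=5,fy=5,interpolation=cv2.INTER_CUBIC)
b=cv2.resize(p[220:275,150:230],None,fx=5,fy=5,interpolation=cv2.INTER_CUBIC)
c=cv2.resize(p[220:275,290:370],None,fx=5,fy=5,interpolation=cv2.INTER_CUBIC)
cv2.imwrite("pics/w3c.png",np.vstack([np.hstack([b,c]),np.hstack([a,a*0])]))
E
```

```text
(no output)
```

View pics/w3c.png

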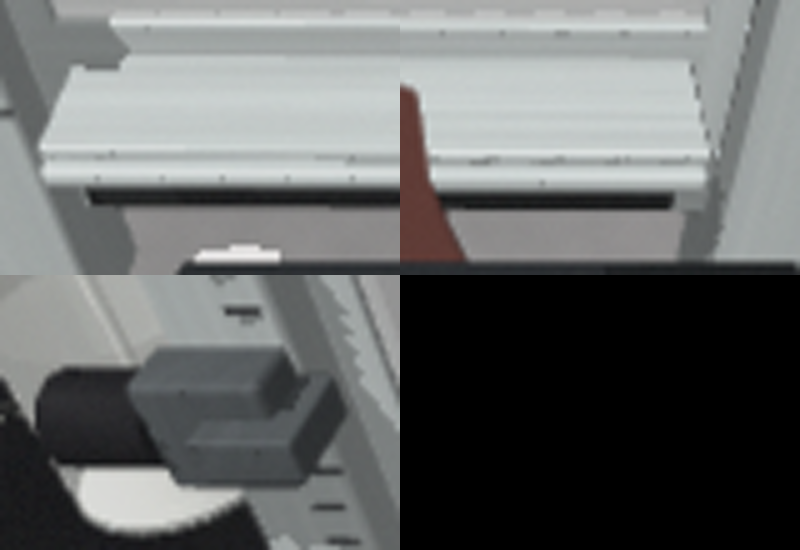

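```bash
cat >> h.py <<'E'
def wray(o,im,px,hx=-.116):
    He=im["hand_eye"];R=Ro.from_rotvec(o["tool_rot"]).as_matrix();Mi=np.linalg.inv(T(P))
    c=R@He[:3,3]+o["eef_pos"];d=R@He[:3,:3]@np.linalg.solve(im["K"],[*px,1])
    c=(Mi@np.r_[c,1])[:3];d=Mi[:3,:3]@d;return c+d*(hx-c[0])/d[0]
E
python3 - <<'E'
from h import *
o,im=pickle.load(open("w3.pkl","rb"))
for n,a in dict(lipL=(158.8,256.8),lipR=(351,257.2),midL=(158.8,252),midR=(351,252.2),ptT=(128.4,204.2),ptB=(128.6,211.4)).items(): print(n,wray(o,im,a).round(4))
E
```

```text
lipL [-0.116   0.1026  0.1142]
lipR [-0.116  -0.1017  0.1138]
midL [-0.116   0.1004  0.122 ]
midR [-0.116  -0.1005  0.1218]
ptT [-0.116   0.1099  0.1875]
ptB [-0.116   0.1127  0.1788]
```

```bash
python3 - <<'E'
from h import *
import h
o,im=pickle.load(open("w3.pkl","rb"))
from bench import get_obs
o=get_obs()
top=pickle.load(open("im0.pkl","rb"))["top"]
def wproj(X):
    He=im["hand_eye"];R=Ro.from_rotvec(o["tool_rot"]).as_matrix();M=np.eye(4);M[:3,:3]=R;M[:3,3]=o["eef_pos"]
    Xc=(np.linalg.inv(M@He)@np.c_[X,np.ones(len(X))].T).T[:,:3];u=Xc@im["K"].T;return u[:,:2]/u[:,2:]
px=np.array([[706,426],[527,480],[740,490],[745,364]])/4+[150,110]
X=np.array([[-.1,-.27,.099],[-.14,-.14,.02],[-.14,-.31,.02],[-.04,-.31,.02]])
wp=np.array([(158.8,256.8),(351,257.2),(158.8,252),(351,252.2),(128.4,204.2),(128.6,211.4)])
def f(v):
    q,zp=v[3:5]
    W=np.array([[-.116,.105,.085+q],[-.116,-.105,.085+q],[-.116,.105,.091+q],[-.116,-.105,.091+q],[-.116,.108,zp+.005],[-.116,.108,zp-.005]])
    return np.r_[(proj(top,hw(v[:3],X))-px).ravel()*2,(wproj(hw(v[:3],W))-wp).ravel()]
r=least_squares(f,[.69,.097,-.022,.02,.18]);print(r.x,r.fun.round(1))
E
```

```text
[ 0.69254244  0.09778592 -0.02747233  0.02814467  0.18411892] [-0.2 -0.9 -1.8 -0.7 -0.5 -0.4 -1.4 -0.1 -2.6  0.1  1.1  0.5 -4.2  1.2
  2.   1.8  1.  -1.7  4.5 -0.6]
```

```bash
sed -i 's/^P=.*/P=np.array([0.6922,0.0975,-0.025])/' h.py; python3 - <<'E'
from h import *
t=tcp_for(.092,65,-.03,s=.018);print(t)
go([-.2,-.03,t[2]],65,hoodframe=True)
E
```

```text
[-0.10391264 -0.03        0.07532979]
t 4.15 q [ 0.3   0.34  2.57  3.5   0.92 -1.65] tcp [0.4887 0.0758 0.2218] F [ 0.  -0.  -1.1]
shift [-131.3    4.7   64.8] | 147.0 turn [-0.016  0.003 -0.004] 1.0
```

>>> {"name": "drive_tool", "arguments": {
  "commands": [
    [255,[-30,1,15],[0,0,0]],
    [255,[-60,2,30],[-0.01,0,0]],
    [255,[-90,3,45],[-0.01,0,0]],
    [255,[-120,4,59],[-0.02,0,0]],
    [255,[-131,5,65],[-0.02,0,0]],
    [255,[-131,5,65],[-0.02,0,0]]
  ]
}}

```text
time_s: 4.75
eef_pos: [0.4916, 0.0727, 0.0734]
tool_rot: [2.641, -0.041, 1.674]
wrist_force: [0.1, 0.4, 0.4]
gripper_width: 0.001
```

```bash
python3 - <<'E'
from h import *
go([-.104,-.03,.075],65,hoodframe=True)
from bench import *
for n in("wrist","scene"):
    im=get_image(n);cv2.imwrite(f"pics/{n}4.png",im["pixels"][:,:,::-1])
E
```

```text
t 4.75 q [ 0.31  0.96  2.52  3.45  1.45 -1.46] tcp [0.4916 0.0727 0.0734] F [0.1 0.4 0.4]
shift [42.3 -0.2 86. ] | 96.0 turn [ 0.004  0.004 -0.004] 0.4
```

View pics/wrist4.png

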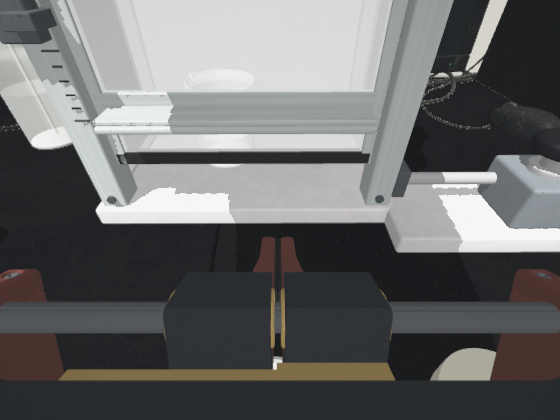

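View pics/scene4.png

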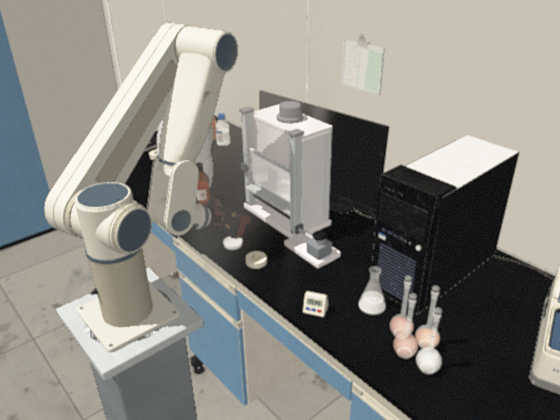

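>>> {"name": "drive_tool", "arguments": {
  "commands": [
    [255,[11,0,22],[0,0,0]],
    [255,[22,0,44],[0,0,0]],
    [255,[30,0,62],[0,0,0]],
    [255,[36,0,74],[0,0,0]],
    [255,[40,0,82],[0,0,0]],
    [255,[42,0,86],[0,0,0]],
    [255,[42,0,86],[0,0,0]]
  ]
}}

```text
time_s: 5.55
eef_pos: [0.587, 0.0705, 0.0784]
tool_rot: [2.639, -0.04, 1.68]
wrist_force: [-0.4, 0.1, 0.8]
gripper_width: 0.0005
```

```bash
python3 - <<'E'
from h import *
go([-.104,-.03,.095],65,hoodframe=True)
from bench import *
for n in("wrist","scene"):
    im=get_image(n);cv2.imwrite(f"pics/{n}5.png",im["pixels"][:,:,::-1])
E
```

```text
t 5.55 q [ 0.21  0.84  2.36  3.38  1.18 -1.56] tcp [0.587  0.0705 0.0784] F [-0.4  0.1  0.8]
shift [15.2  0.3 -6.6] | 17.0 turn [ 0.002  0.001 -0.004] 0.3
```

View pics/wrist5.png

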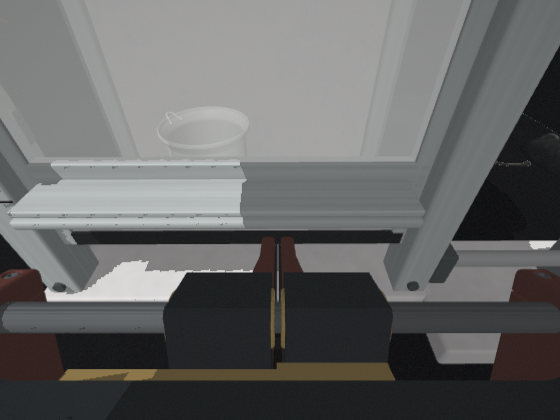

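>>> {"name": "drive_tool", "arguments": {
  "commands": [
    [255,[7,0,-3],[0,0,0]],
    [255,[14,0,-6],[0,0,0]],
    [255,[20,0,-9],[0,0,0]],
    [255,[26,0,-12],[0,0,0]],
    [255,[32,0,-15],[0,0,0]],
    [255,[38,0,-18],[0,0,0]],
    [255,[43,0,-20],[0,0,0]],
    [255,[43,0,-20],[0,0,0]]
  ]
}}

```text
time_s: 6.45
eef_pos: [0.5868, 0.0704, 0.1257]
tool_rot: [2.639, -0.04, 1.679]
wrist_force: [-1.4, 0.5, -0.7]
gripper_width: 0.0004
```

```bash
python3 - <<'E'
from h import *
go([-.104,-.03,.155],65,hoodframe=True)
from bench import *
o=get_obs()
for n in("wrist","scene"):
    im=get_image(n);cv2.imwrite(f"pics/{n}6.png",im["pixels"][:,:,::-1])
    pickle.dump((o,im),open(f"{n}6.pkl","wb"))
E
```

```text
t 6.45 q [ 0.21  0.69  2.38  3.39  1.07 -1.59] tcp [0.5868 0.0704 0.1257] F [-1.4  0.5 -0.7]
shift [ 26.8   0.2 -11.8] | 29.0 turn [ 0.002  0.001 -0.004] 0.3
```

View pics/wrist6.png

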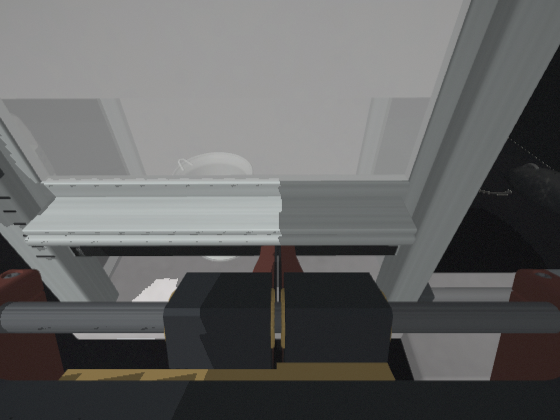

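View pics/scene6.png

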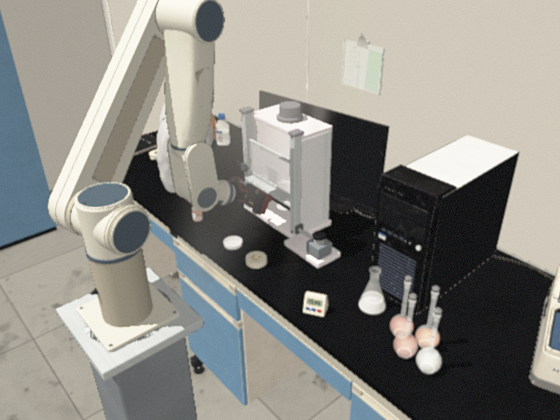

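```bash
cat > lip.py <<'E'
from h import *
def fitlip(o,im,L,R):
    # solve q and hx from corners of lip lower front edge
    for hx in(-.120,-.116,-.112,-.106): print(hx,wray(o,im,L,hx).round(4),wray(o,im,R,hx).round(4))
E
python3 - <<'E'
from lip import *
o,im=pickle.load(open("wrist6.pkl","rb"))
p=im["pixels"][:,:,::-1]
b=cv2.resize(p[220:260,10:90],None,fx=5,fy=5,interpolation=cv2.INTER_CUBIC)
c=cv2.resize(p[220:260,350:430],None,fx=5,fy=5,interpolation=cv2.INTER_CUBIC)
d=cv2.resize(p[220:260,235:315],None,fx=5,fy=5,interpolation=cv2.INTER_CUBIC)
cv2.imwrite("pics/w6c.png",np.vstack([np.hstack([b,c]),np.hstack([d,d*0])]))
fitlip(o,im,(25,244),(412,242))
E
```

```text
-0.12 [-0.12    0.0972  0.1515] [-0.12   -0.0981  0.1515]
-0.116 [-0.116   0.1022  0.1472] [-0.116  -0.1008  0.1472]
-0.112 [-0.112   0.1072  0.1428] [-0.112  -0.1035  0.1428]
-0.106 [-0.106   0.1148  0.1363] [-0.106  -0.1075  0.1363]
```

View pics/w6c.png

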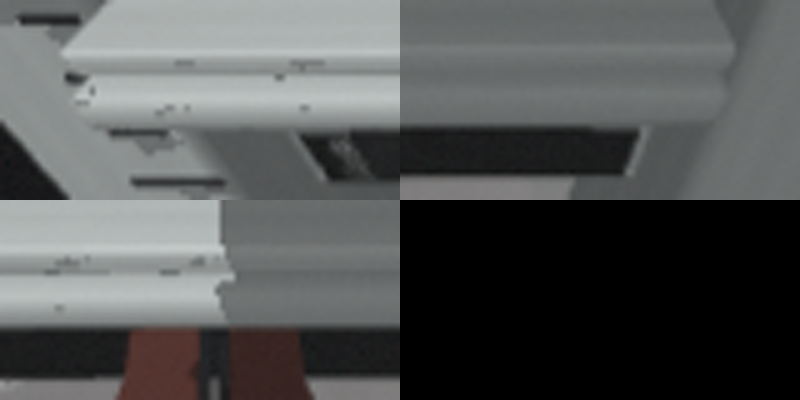

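>>> {"name": "drive_tool", "arguments": {
  "commands": [
    [255,[5,0,-2],[0,0,0]],
    [255,[10,0,-4],[0,0,0]],
    [255,[15,0,-7],[0,0,0]],
    [255,[20,0,-9],[0,0,0]],
    [255,[22,0,-10],[0,0,0]],
    [255,[22,0,-10],[0,0,0]]
  ]
}}

```text
time_s: 7.15
eef_pos: [0.587, 0.0703, 0.1496]
tool_rot: [2.639, -0.04, 1.679]
wrist_force: [-1.5, -0.0, -1.0]
gripper_width: 0.0004
```

```bash
python3 - <<'E'
from h import *
go([-.2,-.03,.14],65,hoodframe=True)
E
```

```text
t 7.15 q [ 0.21  0.62  2.39  3.4   1.   -1.61] tcp [0.587  0.0703 0.1496] F [-1.5 -0.  -1. ]
shift [-49.1   0.6 -82.5] | 96.0 turn [ 0.002  0.001 -0.004] 0.3
```

>>> {"name": "drive_tool", "arguments": {
  "commands": [
    [255,[-8,0,0],[0,0,0]],
    [255,[-20,0,-24],[0,0,0]],
    [255,[-35,0,-55],[0,0,0]],
    [255,[-49,0,-82],[0,0,0]],
    [255,[-49,0,-82],[0,0,0]],
    [255,[-49,0,-82],[0,0,0]]
  ]
}}

```text
time_s: 7.75
eef_pos: [0.4923, 0.0735, 0.1388]
tool_rot: [2.64, -0.038, 1.677]
wrist_force: [-0.0, 0.0, 0.4]
gripper_width: -0.0
```

```bash
cat > snap.py <<'E'
import sys
from h import *
from bench import *
o=get_obs();im=get_image("wrist");pickle.dump((o,im),open(sys.argv[1]+".pkl","wb"));cv2.imwrite(f"pics/{sys.argv[1]}.png",im["pixels"][:,:,::-1]);print(o["time_s"],o["eef_pos"],o["joint_vel"].round(3))
E
python3 snap.py w7
```

```text
7.75 [0.49225762 0.07352355 0.13875802] [-0.014 -0.014 -0.036 -0.003 -0.012 -0.003]
```

View pics/w7.png

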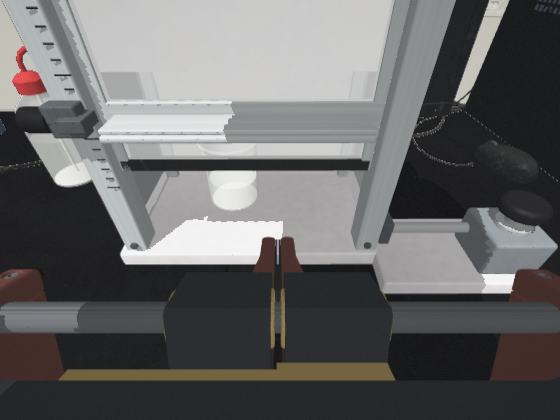

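```bash
python3 - <<'E'
from h import *
o,im=pickle.load(open("w7.pkl","rb"));p=im["pixels"][:,:,::-1]
cv2.imwrite("pics/w7c.png",cv2.resize(p[85:155,20:150],None,fx=6,fy=6,interpolation=cv2.INTER_CUBIC))
E
```

```text
(no output)
```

View pics/w7c.png

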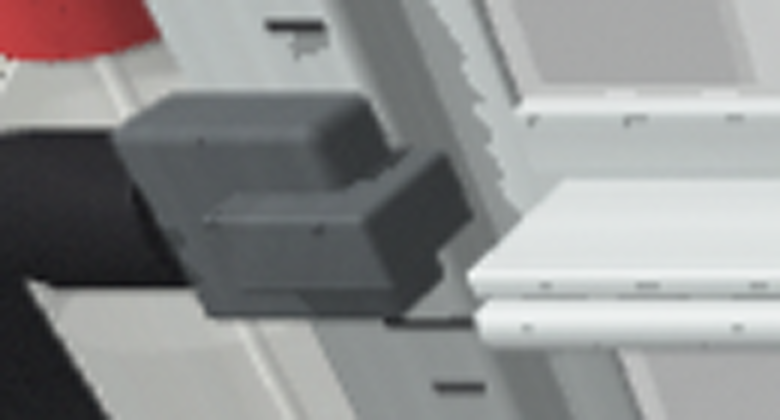

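```bash
python3 - <<'E'
from h import *
o,im=pickle.load(open("w7.pkl","rb"))
f=lambda x,y:(x/6+20,y/6+85)
for n,a in dict(ptT=f(363,222),ptB=f(386,290),lipB=f(482,346),lipM=f(480,297)).items(): print(n,[wray(o,im,a,h).round(4)[1:] for h in(-.116,-.113)])
E
```

```text
ptT [array([0.1108, 0.1847]), array([0.1129, 0.1834])]
ptB [array([0.1119, 0.176 ]), array([0.114 , 0.1745])]
lipB [array([0.1032, 0.1684]), array([0.1052, 0.1668])]
lipM [array([0.1008, 0.175 ]), array([0.1027, 0.1735])]
```

```bash
python3 - <<'E'
from h import *
go([.587,.0703,.142],65)
E
```

```text
t 7.8 q [ 0.31  0.7   2.56  3.46  1.25 -1.52] tcp [0.4931 0.0735 0.1391] F [ 0.3 -0.3 -0.2]
shift [42.4  0.6 83.9] | 94.0 turn [ 0.002  0.001 -0.004] 0.2
```

>>> {"name": "drive_tool", "arguments": {
  "commands": [
    [255,[14,0,28],[0,0,0]],
    [255,[28,0,56],[0,0,0]],
    [255,[38,0,75],[0,0,0]],
    [255,[42,1,84],[0,0,0]],
    [255,[42,1,84],[0,0,0]]
  ]
}}

```text
time_s: 8.3
eef_pos: [0.5877, 0.0689, 0.1426]
tool_rot: [2.637, -0.042, 1.682]
wrist_force: [-0.7, 0.4, -0.0]
gripper_width: 0.0
```

```bash
python3 - <<'E'
from h import *
go([.587,.0703,.1568],65)
E
```

```text
t 8.3 q [ 0.21  0.64  2.38  3.39  1.02 -1.6 ] tcp [0.5877 0.0689 0.1426] F [-0.7  0.4 -0. ]
shift [12.5 -1.4 -6.7] | 14.0 turn [ 0.003 -0.001 -0.005] 0.3
```

>>> {"name": "drive_tool", "arguments": {
  "commands": [
    [255,[4,0,-2],[0,0,0]],
    [255,[8,0,-4],[0,0,0]],
    [255,[11,0,-5.5],[0,0,0]],
    [255,[12.5,0,-6.5],[0,0,0]],
    [255,[12.5,0,-6.5],[0,0,0]],
    [255,[12.5,0,-6.5],[0,0,0]]
  ]
}}

```text
time_s: 8.9
eef_pos: [0.5848, 0.0695, 0.1555]
tool_rot: [2.641, -0.039, 1.677]
wrist_force: [-2.4, 0.4, -0.8]
gripper_width: 0.0004
```

>>> {"name": "drive_tool", "arguments": {
  "commands": [
    [255,[1.8,0,-0.8],[0,0,0]],
    [255,[1.8,0,-0.8],[0,0,0]],
    [255,[1.8,0,-0.8],[0,0,0]]
  ]
}}

```text
time_s: 9.2
eef_pos: [0.5849, 0.0695, 0.1574]
tool_rot: [2.641, -0.039, 1.676]
wrist_force: [-3.7, 0.2, -1.8]
gripper_width: -0.0001
```

>>> {"name": "drive_tool", "arguments": {
  "commands": [
    [255,[-8,0,0],[0,0,0]],
    [255,[-20,0,-24],[0,0,0]],
    [255,[-35,0,-55],[0,0,0]],
    [255,[-49,0,-82],[0,0,0]],
    [255,[-49,0,-82],[0,0,0]],
    [255,[-49,0,-82],[0,0,0]]
  ]
}}

```text
time_s: 9.8
eef_pos: [0.4908, 0.0727, 0.1479]
tool_rot: [2.64, -0.038, 1.679]
wrist_force: [0.4, 0.8, 0.3]
gripper_width: 0.0005
```

```bash
python3 snap.py w8; python3 - <<'E'
from h import *
o,im=pickle.load(open("w8.pkl","rb"));p=im["pixels"][:,:,::-1]
cv2.imwrite("pics/w8c.png",cv2.resize(p[85:155,20:150],None,fx=6,fy=6,interpolation=cv2.INTER_CUBIC))
E
```

```text
9.8 [0.49084052 0.07266174 0.14793438] [-0.013 -0.015 -0.032 -0.001 -0.01  -0.003]
```

View pics/w8c.png

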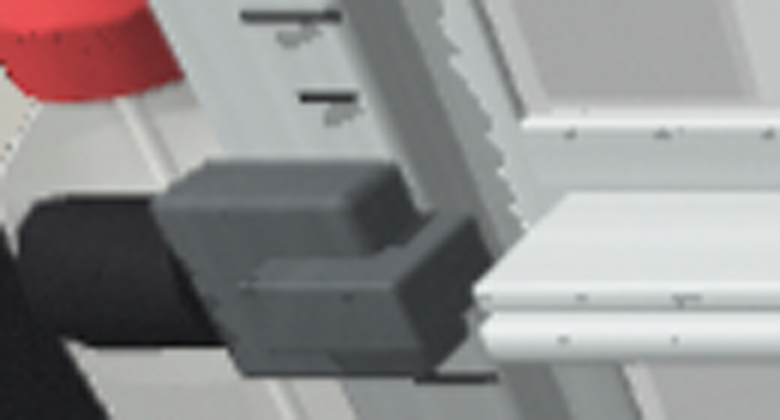

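```bash
python3 - <<'E'
from h import *
o,im=pickle.load(open("w8.pkl","rb"))
f=lambda x,y:(x/6+20,y/6+85)
for n,a in dict(ptT=f(395,288),ptB=f(415,353),lipB=f(485,360),lipM=f(482,312)).items(): print(n,[wray(o,im,a,h).round(4)[1:] for h in(-.116,-.113)])
print("upper",wray(o,im,f(482,290),-.113).round(4))
E
```

```text
ptT [array([0.1108, 0.1848]), array([0.1129, 0.1833])]
ptB [array([0.112, 0.176]), array([0.1142, 0.1743])]
lipB [array([0.1036, 0.1749]), array([0.1056, 0.1733])]
lipM [array([0.1014, 0.1815]), array([0.1033, 0.18  ])]
upper [-0.113   0.1021  0.183 ]
```

```bash
python3 - <<'E'
from h import *
for pitch in (0,20,40,50,60,65):
  for z in (.14,.085):
    t=hw(P,[-.102,-.272,z])[0]
    print(pitch,z,[q.round(2).tolist() for q in ik(t,Rp(pitch,P[2]),seeds=[[-.1,.6,2.3,3,1,-1.5],[-.4,0,2,.3,.8,.5],[-.3,.3,2,0.1,.5,.1]])])
E
```

```text
0 0.14 [[-0.31, 0.5, 1.72, 0.0, 0.92, 1.29]]
0 0.085 [[-0.31, 0.58, 1.75, -0.0, 0.82, 1.29]]
20 0.14 [[-0.36, 0.4, 1.96, 0.26, 0.46, 1.02]]
20 0.085 [[-0.36, 0.5, 1.98, 0.34, 0.35, 0.93]]
40 0.14 [[-0.44, 0.41, 2.17, 1.9, 0.28, -0.66]]
40 0.085 [[-0.44, 0.54, 2.18, 2.27, 0.34, -1.06]]
50 0.14 [[-0.48, 0.47, 2.25, 2.4, 0.52, -1.2]]
50 0.085 [[-0.48, 0.62, 2.25, 2.54, 0.63, -1.37]]
60 0.14 [[-0.52, 0.58, 2.31, 2.55, 0.83, -1.41]]
60 0.085 [[-0.52, 0.73, 2.29, 2.61, 0.95, -1.5]]
65 0.14 [[-0.53, 0.65, 2.33, 2.59, 0.99, -1.47]]
65 0.085 [[-0.53, 0.8, 2.3, 2.63, 1.1, -1.55]]
```

```bash
python3 - <<'E'
from h import *
print(hw(P,[-.0936,-.272,.135]))
go([-.15,-.272,.165],50,hoodframe=True)
E
```

```text
[[ 0.59182996 -0.17207525  0.135     ]]
t 9.85 q [ 0.31  0.67  2.57  3.47  1.22 -1.53] tcp [0.4916 0.0726 0.1483] F [ 0.9 -0.1  0. ]
shift [ 37.2 241.9  38.6] | 248.0 turn [ 0.001 -0.261 -0.004] 15.0
```

>>> {"name": "drive_tool", "arguments": {
  "commands": [
    [255,[3,35,0],[0,-0.02,0]],
    [255,[6,70,5],[0,-0.05,0]],
    [255,[10,105,10],[0,-0.1,0]],
    [255,[15,140,15],[0,-0.15,0]],
    [255,[20,175,22],[0,-0.2,0]],
    [255,[28,210,30],[0,-0.26,0]],
    [255,[37,242,38],[0,-0.26,0]],
    [255,[37,242,38],[0,-0.26,0]]
  ]
}}

```text
time_s: 10.65
eef_pos: [0.5373, -0.1775, 0.1688]
tool_rot: [2.827, -0.045, 1.331]
wrist_force: [-0.5, 0.5, -0.5]
gripper_width: 0.0002
```

```bash
python3 - <<'E'
from h import *
go([-.0936,-.272,.135],50,hoodframe=True)
E
python3 snap.py w9
```

```text
t 10.65 q [-0.55  0.37  2.33  2.29  0.53 -1.14] tcp [ 0.5373 -0.1775  0.1688] F [-0.5  0.5 -0.5]
shift [ 8.6 -7.3 63.3] | 64.0 turn [ 0.008 -0.008 -0.003] 0.7
10.65 [ 0.53732938 -0.17745581  0.16876691] [ 0.062  0.017  0.097  0.129  0.021 -0.094]
```

View pics/w9.png

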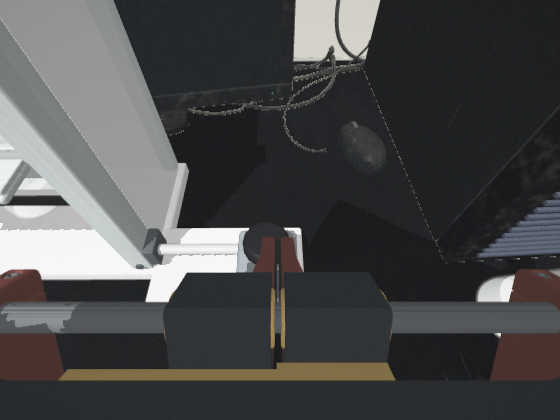

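```bash
python3 - <<'E'
from h import *
o,im=pickle.load(open("w9.pkl","rb"))
for hx in(-.14,-.12,-.1,-.09,-.08): print(hx,wray(o,im,(265.5,243),hx),wray(o,im,(265.5,222),hx)) 
E
```

```text
-0.14 [-0.14       -0.2717755   0.16661782] [-0.14       -0.27253509  0.1911065 ]
-0.12 [-0.12       -0.27032994  0.12924703] [-0.12       -0.27126464  0.15938095]
-0.1 [-0.1        -0.26888439  0.09187625] [-0.1        -0.26999418  0.12765539]
-0.09 [-0.09       -0.26816161  0.07319085] [-0.09       -0.26935896  0.11179261]
-0.08 [-0.08       -0.26743883  0.05450546] [-0.08       -0.26872373  0.09592983]
```

>>> {"name": "drive_tool", "arguments": {
  "commands": [
    [255,[3,-4,20],[0,0,0]],
    [255,[6,-8,40],[0,0,0]],
    [255,[8,-9,55],[0,0,0]],
    [255,[9,-9,62],[0,0,0]],
    [255,[9,-9,62],[0,0,0]]
  ]
}}

```text
time_s: 11.2
eef_pos: [0.5871, -0.1627, 0.1312]
tool_rot: [2.84, -0.04, 1.322]
wrist_force: [-0.8, 0.9, -0.3]
gripper_width: 0.0002
```

```bash
python3 - <<'E'
from h import *
go([-.095,-.27,.092],50,hoodframe=True)
E
```

```text
t 11.2 q [-0.45  0.5   2.25  2.46  0.53 -1.25] tcp [ 0.5871 -0.1627  0.1312] F [-0.8  0.9 -0.3]
shift [-27.7   7.3  28. ] | 40.0 turn [ 0.     0.001 -0.003] 0.2
```

>>> {"name": "drive_tool", "arguments": {
  "commands": [
    [255,[2,6,2],[0,0,0]],
    [255,[2,7,2],[0,0,0]],
    [255,[-4,7,7],[0,0,0]],
    [255,[-10,7,12],[0,0,0]],
    [255,[-14,7,16],[0,0,0]],
    [255,[-18,7,19],[0,0,0]],
    [255,[-18,7,19],[0,0,0]]
  ]
}}

```text
time_s: 11.9
eef_pos: [0.5896, -0.1706, 0.1051]
tool_rot: [2.839, -0.043, 1.322]
wrist_force: [0.0, -0.2, -0.3]
gripper_width: 0.0005
```

```bash
python3 - <<'E'
from h import *
go([-.095,-.27,.092],50,hoodframe=True)
E
python3 snap.py w10
```

```text
t 11.9 q [-0.47  0.57  2.24  2.5   0.58 -1.31] tcp [ 0.5896 -0.1706  0.1051] F [ 0.  -0.2 -0.3]
shift [-9.5 -0.6  9.1] | 13.0 turn [ 0.001  0.001 -0.005] 0.3
11.9 [ 0.58960482 -0.17063631  0.10511508] [ 0.001 -0.016 -0.001 -0.015 -0.019  0.016]
```

View pics/w10.png

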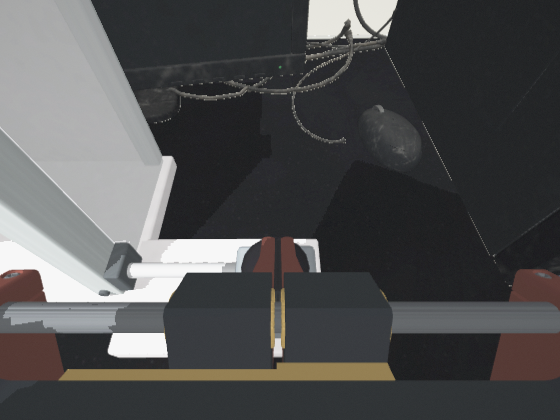

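>>> {"name": "drive_tool", "arguments": {
  "commands": [
    [255,[-3,0,3],[0,0,0]],
    [255,[-6,0,5],[0,0,0]],
    [255,[-9,0,8],[0,0,0]],
    [255,[-9,0,8],[0,0,0]]
  ]
}}

```text
time_s: 12.35
eef_pos: [0.5903, -0.1707, 0.0944]
tool_rot: [2.837, -0.042, 1.326]
wrist_force: [-4.5, 0.7, 10.7]
gripper_width: 0.0006
```

>>> {"name": "drive_tool", "arguments": {
  "commands": [
    [255,[-1,0,1],[0,0,0]],
    [255,[-2,0,2],[0,0,0]],
    [255,[-2,0,2],[0,0,0]]
  ]
}}

```text
time_s: 12.65
eef_pos: [0.5907, -0.1707, 0.0938]
tool_rot: [2.834, -0.043, 1.332]
wrist_force: [-18.1, -0.0, 30.0]
gripper_width: 0.0006
```

>>> {"name": "drive_tool", "arguments": {
  "commands": [
    [255,[4,0,-4],[0,0,0]],
    [255,[15,0,-15],[0,0,0]],
    [255,[30,0,-30],[0,0,0]],
    [255,[40,0,-60],[0,0,0]],
    [255,[45,0,-95],[0,0,0]],
    [255,[50,0,-130],[0,0,0]],
    [255,[50,0,-130],[0,0,0]],
    [255,[50,0,-130],[0,0,0]]
  ]
}}

```text
time_s: 13.45
eef_pos: [0.5234, -0.1696, 0.2135]
tool_rot: [2.836, -0.043, 1.324]
wrist_force: [0.8, -0.2, -0.2]
gripper_width: 0.0005
```

```bash
python3 - <<'E'
from h import *
go([-.23,-.03,.16],62,hoodframe=True)
E
python3 snap.py w11
```

```text
t 13.45 q [-0.55  0.23  2.33  2.06  0.45 -0.89] tcp [ 0.5234 -0.1696  0.2135] F [ 0.8 -0.2 -0.2]
shift [ -85.5 -240.8  -18.4] | 256.0 turn [ 0.003  0.208 -0.003] 11.9
13.45 [ 0.52339091 -0.16956068  0.21350722] [ 0.011  0.046 -0.013  0.009 -0.    -0.002]
```

View pics/w11.png

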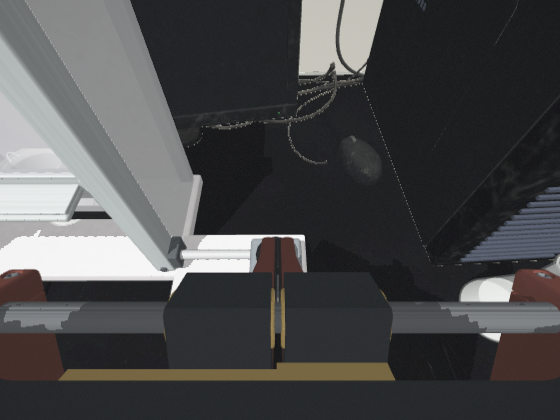

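>>> {"name": "drive_tool", "arguments": {
  "commands": [
    [255,[-15,-40,-5],[0,0.03,0]],
    [255,[-30,-80,-10],[0,0.06,0]],
    [255,[-45,-120,-15],[0,0.1,0]],
    [255,[-60,-160,-18],[0,0.14,0]],
    [255,[-75,-200,-18],[0,0.18,0]],
    [255,[-85,-225,-18],[0,0.21,0]],
    [255,[-85,-225,-18],[0,0.21,0]],
    [255,[-85,-225,-18],[0,0.21,0]]
  ]
}}

```text
time_s: 14.3
eef_pos: [0.4805, 0.0702, 0.1554]
tool_rot: [2.689, -0.029, 1.591]
wrist_force: [0.1, 0.2, 0.7]
gripper_width: 0.0005
```

```bash
python3 snap.py w12; python3 - <<'E'
from bench import *
import cv2
for n in("scene","top"):
    im=get_image(n);cv2.imwrite(f"pics/{n}12.png",im["pixels"][:,:,::-1])
    if n=="scene": cv2.imwrite("pics/scene12c.png",cv2.resize(im["pixels"][90:290,190:390,::-1],None,fx=3,fy=3,interpolation=cv2.INTER_CUBIC))
E
```

```text
14.3 [0.48046298 0.07022726 0.15541922] [-0.138 -0.059  0.004 -0.114 -0.049  0.008]
```

View pics/w12.png

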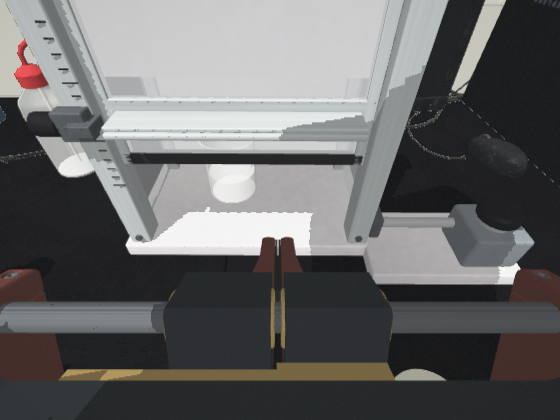

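View pics/scene12c.png

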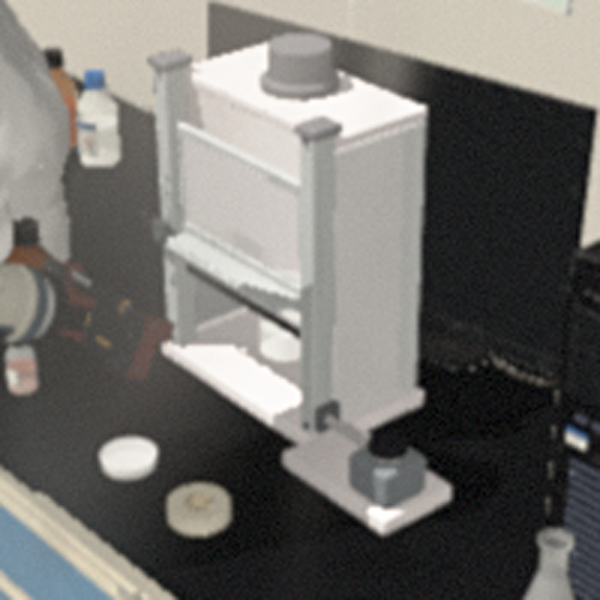

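View pics/top12.png

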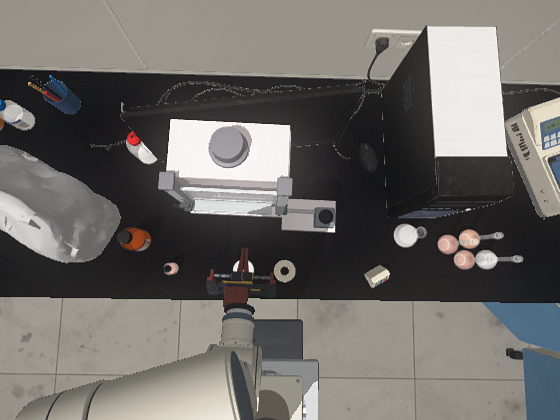

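```bash
python3 - <<'E'
from h import *
o,im=pickle.load(open("w12.pkl","rb"));p=im["pixels"][:,:,::-1]
a=cv2.resize(p[90:155,30:150],None,fx=6,fy=6,interpolation=cv2.INTER_CUBIC)
b=cv2.resize(p[190:275,440:540],None,fx=2,fy=2)
cv2.imwrite("pics/w12c.png",a);cv2.imwrite("pics/w12b.png",cv2.resize(b,None,fx=2.5,fy=2.5))
E
```

```text
(no output)
```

View pics/w12c.png

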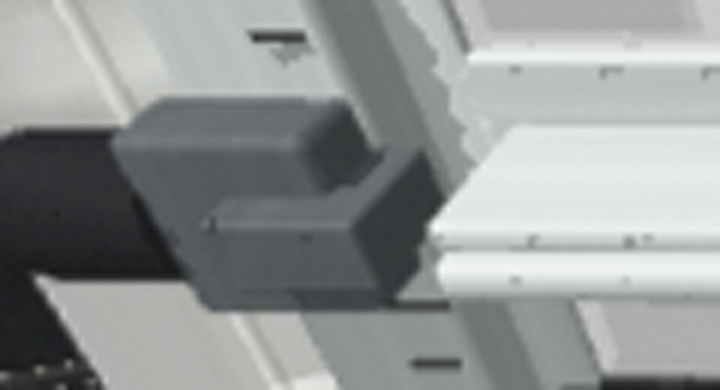

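View pics/w12b.png

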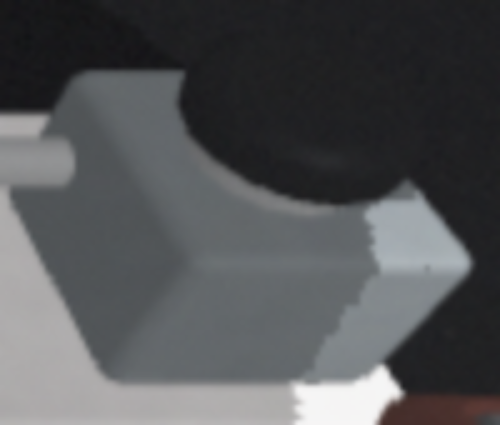

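```bash
python3 -c "
from bench import *
o=get_obs();print(o['time_s'],o['wrist_force'],o['joint_vel'].round(3));print(close_job())"
```

```text
14.45 [ 0.39920585  0.67513223 -0.57551311] [-0.053 -0.031  0.006 -0.005  0.001  0.007]
the job is handed in; nothing more can be done
None
```

The window's lip is level with the pointer, the brake button is fully down, and the job is handed in at 14.45 s. No verdict was reported.

- **Lip:** I pushed it up from beneath with the shut fingertips, in two lifts with a look in between. Before braking, the wrist camera put the lip about 0–1 mm below the pointer (allowed 7 mm). The picture after braking still shows them level, judged by eye.
- **Pointer:** it measured at the same height before and after the second lift.
- **Brake:** I pressed the button until it hit its stop. The last press moved the fingertips only 0.6 mm more while the force rose from about 11 N to 30 N. In the last picture it sits down on its housing with no stem showing; I did not measure its travel.
- **Other objects:** the last views showed the arm clear and the things around unmoved. Only the petri dish was partly hidden under the gripper in the last top view.
- **Disagreement:** the first camera estimate of the lip height was about 4 mm too high, so I set the final height from the lip and pointer seen together in the same picture.

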